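# Set out the dipping dishes in mirrored order

## Robot

A 7-joint arm with a two-finger parallel gripper is mounted at the origin on the work surface. World frame = base frame: x ahead of the robot, y to its left, z up, the work surface at z = 0. Lengths are in m, angles in rad, forces in N, time in s.
With the tool pointing down it reaches from about 0.4 to 0.875 m from the base axis. Payload 19.3 kg.
Tool frame: the origin (TCP) lies at the very end of the fingers, on their centre line; the grasp point (between the pads) lies 19 mm behind it; z points along the fingers, y is the line along which they close (so a half turn about z gives the same grasp; the last joint's range is limited). The gripper opens to 85 mm and grips with 20 to 120 N. Pads are 22 mm wide; open, the fingers measure 114 mm over their backs; the gripper's body (76 mm by 85 mm) begins 54 mm behind the grasp point. The pads swing forward as they close: fully open they stand 13 mm farther back than shut.
Start: joints at [1.206, 0.521, -0.036, 1.599, 0.021, 1.021, -0.113], TCP at [0.182, -0.598, 0.231] pointing down, gripper open.
Joint ranges: [-2.91, 2.91], [-0.3, 2.13], [-1.5, 1.42], [0.17, 2.43], [-1.26, 4.41], [0.16, 1.93], [-2.52, 2.52]. Speed limits (rad/s): [1.89, 1.89, 2.39, 2.39, 3.01, 3.01, 3.01].

## Interface

Orientations are given as [roll, pitch, yaw] about the fixed x, y, z axes, in that order (R = Rz(yaw) Ry(pitch) Rx(roll)).
In Python, from workcell import monitor, viewer, bot gives the robot as it stands.
- The arm moves only by the tool move_arm, never from a script. Its arguments are lists of equal length, an entry for each row: "gripper": the opening, from 0 (shut) to 1 (fully open); "linear": the shift along the tool's x, y, z in cm, a list of three; "twist": the turn about the tool's z in degrees. A call has 1 to 8 rows; each row shifts and turns the commanded pose from where the row before left it, along the tool's axes as they then stand; what a row does not reach is not made up. A row lasts 1/10 s, in which the tool goes at most 50 mm and 8.59 degrees, less where a joint would pass 70% of its speed; a pose out of reach is approached as far as the arm can. A call with a gripper value outside its range is refused whole. The fingers move at their own pace and stop on an object; "squeeze" is the grip in N (left out, the last holds). Time passes only in rows, so rows that do not move let the fingers close. It gives the time, the measured TCP pose, the force, the opening and the grip force at its end, in the units of the state.
- monitor.observe(): the state, without advancing time (a new reading comes with each control period).
- viewer.grab_frame(name): name is "side" or "top" or "wrist"; returns a dict with "img" (480x640x3 uint8, red, green, blue), "K" (3x3 intrinsics, pixels), "eye" and "rotation" of the camera in the world. Camera axes: x right, y up, looking along -z (the intrinsics and any distortion apply to the point x, -y, -z); pixel columns grow to the right and rows downward; lengths in m; the calibration is good to about 2 mm. A picture is of the moment at which its call begins. There is no depth.
- bot.job_done(): hands the job in; it is judged then, once.
The state is a dict: "clock": time; "qpos": joint angles; "qd": joint speeds; "joint_efforts": joint torques, N m; "position": TCP position; "tool_rot": TCP orientation; "force": force on the tool from outside, world axes, zero at the start; "moment": the same for the moment, N m; "grip_width": finger opening in m; "finger_force": force on a finger pad.
Only numpy, scipy, OpenCV 4.12 (cv2) and the standard library are available. Lean on these libraries where they do the work, as an engineer would, in place of code of your own. Each camera call takes 0.05 s, during which the arm holds its last target. There are 200 camera calls.

## Task

Move the four white dipping dishes from the wooden board with the cork coasters to the steel serving rack, one dish in each of its four compartments, in reverse order: the dish that starts leftmost on the board (seen from the robot) goes into the rightmost compartment, the second from the left into the second from the right, and so on, so that the guests sitting opposite find them in the cook's order. Keep the dishes upright all the way, and leave each standing flat in the middle of its compartment.

Things in the scene. Friction and masses are not known exactly. Their poses are not given: they have to be found in the camera images.
- round_dish: Large round dipping dish, 60 mm across (58 mm at the foot), 26 mm tall, about 120 g; origin at the centre of its underside, z up. White glazed ceramic, open at the top, walls 4 mm, upright outer sides.
- square_dish: Square dipping dish, 54 x 54 mm, 24 mm tall, about 120 g; sides along its x and y; origin at the centre of its underside, z up. White glazed ceramic, open at the top, walls 4 mm, upright outer sides.
- oblong_dish: Oblong dipping dish, 44 mm along its x, 68 mm along its y, 22 mm tall, about 110 g; origin at the centre of its underside, z up. White glazed ceramic, open at the top, walls 4 mm, upright outer sides. Its long side lies along the row.
- cup_dish: Small tall round dipping cup, 44 mm across, 36 mm tall, about 90 g; origin at the centre of its underside, z up. White glazed ceramic, open at the top, walls 4 mm, upright outer sides.
- round_coaster: Round cork coaster under the large round dish, 80 mm across, 4 mm thick, fixed; origin at the centre of its underside, on the old rack's board. Its dish stands centred on it (within 3 mm) at the start; it never moves, so it keeps showing where that dish stood. The four coasters' order along the rack differs from start to start.
- square_coaster: Square cork coaster under the square dish, 76 x 76 mm, 4 mm thick, fixed; origin at the centre of its underside, on the old rack's board. Its dish stands centred on it (within 3 mm) at the start; it never moves, so it keeps showing where that dish stood. The four coasters' order along the rack differs from start to start.
- oblong_coaster: Oblong cork coaster under the oblong dish, 64 mm along its x, 84 mm along its y, 4 mm thick, fixed; origin at the centre of its underside, on the old rack's board. Its dish stands centred on it (within 3 mm) at the start; it never moves, so it keeps showing where that dish stood. The four coasters' order along the rack differs from start to start.
- cup_coaster: Small round cork coaster under the small tall cup, 62 mm across, 4 mm thick, fixed; origin at the centre of its underside, on the old rack's board. Its dish stands centred on it (within 3 mm) at the start; it never moves, so it keeps showing where that dish stood. The four coasters' order along the rack differs from start to start.
- old_rack: Pale wooden board where the dishes start: 100 mm along x, 380 along y, 10 thick, flat, fixed; nearer or farther than the steel rack. Origin: centre of its underside, on the cart top; y runs along the row to the robot's left (within 0.15 rad of world y). Coaster centres at y = +135, +45, -45, -135 mm, x = 0; the dishes' x is within 0.1 rad of its x.
- new_rack: Steel serving rack, empty: plate 100 mm along x, 364 along y, 10 thick, fixed. Origin: centre of its underside, on the cart top; y to the robot's left (within 0.15 rad). Five dividers at y = 0, +-90, +-180 mm, 3 thick, 12 above the plate, front and back open: compartment middles at y = +-45, +-135, x = 0, floor at z = 10. Low utensils beyond the racks' ends are not part of the job.
Not all that is in view belongs to the job. Leave any black or yellow look-alike of the round_dish alone. What is shaped like the oblong_dish but pink is not meant.

How it is judged:
At the end, for the whole second after the job is handed in: Each dish stands upright (0.1 rad), at rest, on the steel plate (height within 4 mm) in the compartment that mirrors its coaster's place on the board (first from left to first from right, and so on), centred within 13 mm along the row and 15 mm across it (x of round_dish in the frame of new_rack between -0.015 and 0.015 m and z of round_dish in the frame of new_rack between 0.006 and 0.014 m and angle between each of round_dish, square_dish, oblong_dish, cup_dish's own z axis and vertical below 0.1 rad and linear speed of each of round_dish, square_dish, oblong_dish, cup_dish below 0.02 m/s and ((y of round_coaster in the frame of old_rack between 0.115 and 0.155 m and y of round_dish in the frame of new_rack between -0.148 and -0.122 m) or (y of round_coaster in the frame of old_rack between 0.025 and 0.065 m and y of round_dish in the frame of new_rack between -0.058 and -0.032 m) or (y of round_coaster in the frame of old_rack between -0.065 and -0.025 m and y of round_dish in the frame of new_rack between 0.032 and 0.058 m) or (y of round_coaster in the frame of old_rack between -0.155 and -0.115 m and y of round_dish in the frame of new_rack between 0.122 and 0.148 m)) and x of square_dish in the frame of new_rack between -0.015 and 0.015 m and z of square_dish in the frame of new_rack between 0.006 and 0.014 m and ((y of square_coaster in the frame of old_rack between 0.115 and 0.155 m and y of square_dish in the frame of new_rack between -0.148 and -0.122 m) or (y of square_coaster in the frame of old_rack between 0.025 and 0.065 m and y of square_dish in the frame of new_rack between -0.058 and -0.032 m) or (y of square_coaster in the frame of old_rack between -0.065 and -0.025 m and y of square_dish in the frame of new_rack between 0.032 and 0.058 m) or (y of square_coaster in the frame of old_rack between -0.155 and -0.115 m and y of square_dish in the frame of new_rack between 0.122 and 0.148 m)) and x of oblong_dish in the frame of new_rack between -0.015 and 0.015 m and z of oblong_dish in the frame of new_rack between 0.006 and 0.014 m and ((y of oblong_coaster in the frame of old_rack between 0.115 and 0.155 m and y of oblong_dish in the frame of new_rack between -0.148 and -0.122 m) or (y of oblong_coaster in the frame of old_rack between 0.025 and 0.065 m and y of oblong_dish in the frame of new_rack between -0.058 and -0.032 m) or (y of oblong_coaster in the frame of old_rack between -0.065 and -0.025 m and y of oblong_dish in the frame of new_rack between 0.032 and 0.058 m) or (y of oblong_coaster in the frame of old_rack between -0.155 and -0.115 m and y of oblong_dish in the frame of new_rack between 0.122 and 0.148 m)) and x of cup_dish in the frame of new_rack between -0.015 and 0.015 m and z of cup_dish in the frame of new_rack between 0.006 and 0.014 m and ((y of cup_coaster in the frame of old_rack between 0.115 and 0.155 m and y of cup_dish in the frame of new_rack between -0.148 and -0.122 m) or (y of cup_coaster in the frame of old_rack between 0.025 and 0.065 m and y of cup_dish in the frame of new_rack between -0.058 and -0.032 m) or (y of cup_coaster in the frame of old_rack between -0.065 and -0.025 m and y of cup_dish in the frame of new_rack between 0.032 and 0.058 m) or (y of cup_coaster in the frame of old_rack between -0.155 and -0.115 m and y of cup_dish in the frame of new_rack between 0.122 and 0.148 m))); the robot touches nothing.
It fails at once if the round dish is tipped more than 35 degrees (angle between round_dish's own z axis and vertical above 0.61 rad).
It fails at once if the square dish is tipped more than 35 degrees (angle between square_dish's own z axis and vertical above 0.61 rad).
It fails at once if the oblong dish is tipped more than 35 degrees (angle between oblong_dish's own z axis and vertical above 0.61 rad).
It fails at once if the cup dish is tipped more than 35 degrees (angle between cup_dish's own z axis and vertical above 0.61 rad).
It also fails if it takes over 96 s, if anything falls off the work surface, if the arm or the gripper's body presses on something with over 40 N, if the wrist force passes 120 N, or if a joint passes its speed limit or range.

## Working session

There is one attempt and no reset: what is moved stays moved. The work goes in short steps, Python scripts to look and compute and a tool call to move; the robot and the scene stay as the last step left them, time stands still between calls to the robot, and variables do not carry over. Pictures are saved under pics/ and viewed, at most 14 in all, crops included, and the job is handed in when it is done.

Besides the shell and the picture viewer there is one more tool, called after "Call:" as name(argument=value, ...) on one line, values as JSON. move_arm: Moves the arm, as the interface text tells. Its arguments: {"type":"object","properties":{"gripper":{"type":"array"},"linear":{"type":"array"},"twist":{"type":"array"},"squeeze":{"type":"number"}},"required":["gripper","linear","twist"]}

```bash
mkdir -p pics; ls; python3 - <<'E'
from workcell import monitor, viewer, bot
import cv2,numpy as np
s=monitor.observe()
print({k:np.round(v,3).tolist() for k,v in s.items()})
for n in ["top","side"]:
    f=viewer.grab_frame(n); cv2.imwrite(f"pics/{n}0.png",f["img"][:,:,::-1])
    print(n,f["K"],f["eye"],f["rotation"],[k for k in f])
E
```

```text
pics
{'clock': 0.0, 'qpos': [1.206, 0.522, -0.036, 1.6, 0.021, 1.021, -0.113], 'qd': [-0.001, 0.0, 0.001, 0.001, 0.001, -0.001, 0.001], 'joint_efforts': [0.001, -92.71, 1.981, -36.993, 0.018, 0.008, -0.0], 'position': [0.181, -0.598, 0.231], 'tool_rot': [-3.14, 0.0, 0.295], 'force': [-0.093, 0.137, 0.377], 'moment': [-0.011, 0.004, -0.009], 'finger_force': 0.0, 'grip_width': 0.085}
top [[617.2193573    0.         318.2297829 ]
 [  0.         617.2193573  239.63779392]
 [  0.           0.           1.        ]] [ 0.41666722 -0.02606205  0.89050117] [ 0.10057615  0.01805626 -1.59082272] ['img', 'K', 'eye', 'rotation']
side [[448.49943964   0.         317.25923265]
 [  0.         448.49943964 238.06436616]
 [  0.           0.           1.        ]] [ 0.30853384 -0.49042936  0.61770867] [ 0.71975148 -0.01008166 -0.39050966] ['img', 'K', 'eye', 'rotation']
```

View pics/top0.png

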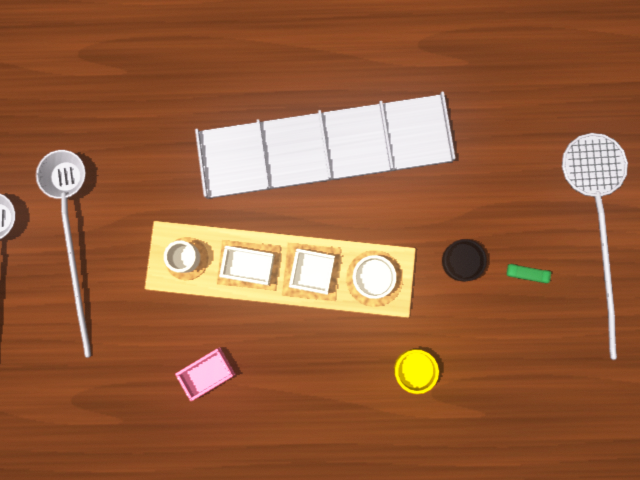

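View pics/side0.png

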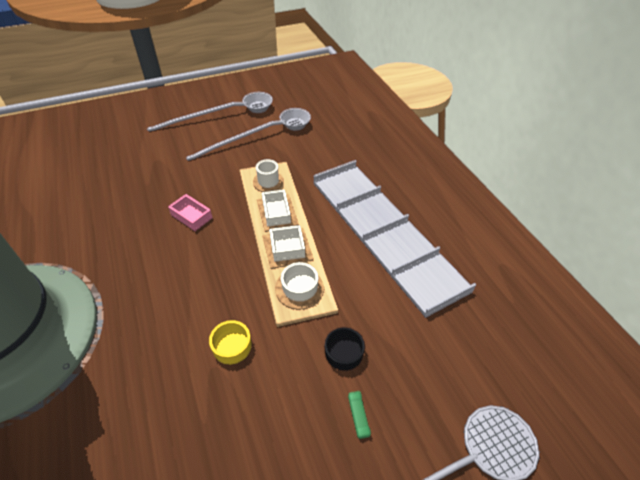

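```bash
cat > h.py <<'E'
import cv2, numpy as np
from scipy.spatial.transform import Rotation as R
from scipy.optimize import least_squares
def proj(f,P):
    p=(np.asarray(P,float)-f["eye"])@R.from_euler("xyz",f["rotation"]).as_matrix()
    p=p*[1,-1,-1]; q=p@f["K"].T
    return q[:,:2]/q[:,2:]
def ray_at(f,uv,z):
    d=np.linalg.solve(f["K"],[uv[0],uv[1],1.])*[1,-1,-1]
    d=R.from_euler("xyz",f["rotation"]).as_matrix()@d
    return f["eye"]+d*(z-f["eye"][2])/d[2]
def box(a,b,z0,z1,x0=0,y0=0): return np.array([[x0+sx*a/2,y0+sy*b/2,z] for sx in(-1,1) for sy in(-1,1) for z in(z0,z1)])
def cyl(d0,d1,h):
    t=np.linspace(0,2*np.pi,72,endpoint=False); c=np.c_[np.cos(t),np.sin(t)]
    return np.vstack([np.c_[c*d0/2,0*t],np.c_[c*d1/2,0*t+h]])
M=dict(round=cyl(.058,.060,.026),square=box(.054,.054,0,.024),oblong=box(.044,.068,0,.022),cup=cyl(.044,.044,.036),
 old=box(.1,.38,0,.01),new=np.vstack([box(.1,.364,0,.01),box(.1,.003,.01,.022,0,.18),box(.1,.003,.01,.022,0,-.18)]))
T=np.linspace(0,2*np.pi,72,endpoint=False); D=np.c_[np.cos(T),np.sin(T)]
sup=lambda P:(P@D.T).max(0)
def place(m,p): return M[m]@R.from_euler("z",p[3]).as_matrix().T+p[:3]
def blob(mask,seed):
    n,l,st,c=cv2.connectedComponentsWithStats(mask.astype(np.uint8))
    d=[np.hypot(*(c[i]-seed)) if st[i,4]>60 else 1e9 for i in range(1,n)]
    i=1+int(np.argmin(d)); ys,xs=np.where(l==i); pts=np.c_[xs,ys].astype(float)
    h=cv2.convexHull(pts.astype(np.float32))[:,0].astype(float)
    return h,st[i,4]
def hs(h): return sup(h)+.5*np.maximum(abs(D[:,0]),abs(D[:,1]))
def fit(m,views,p0,fixz=None):  # views: list of (f,hull)
    def res(p):
        p=list(p)
        if fixz is not None: p[2]=fixz
        return np.concatenate([sup(proj(f,place(m,p)))-hs(h) for f,h in views])
    r=least_squares(res,p0,loss="soft_l1",x_scale=[.01,.01,.01,.1]); return r.x,np.sqrt(np.mean(r.fun**2))
E
cat > m.py <<'E'
from h import *; from workcell import viewer
F={n:viewer.grab_frame(n) for n in("top","side")}
S=dict(cup=((182,257),(267,173)),oblong=((248,266),(277,208)),square=((313,271),(287,244)),round=((375,277),(299,283)),new=((326,145),(393,237)),old=((281,269),(288,243)))
out={}
dbg={n:F[n]["img"][:,:,::-1].copy() for n in F}
for k in S:
    v=[]
    for i,n in enumerate(("top","side")):
        hsv=cv2.cvtColor(F[n]["img"],cv2.COLOR_RGB2HSV).astype(int); H,s,V=hsv[...,0],hsv[...,1],hsv[...,2]
        if k=="old": m=((H>10)&(H<32)&(V>150)&(s>50))
        else: m=(s<60)&(V>85)
        roi=np.zeros(m.shape,bool); c=S[k][i]; w=22 if k=="cup" else 36
        if k in("new","old"): w=150
        if k=="new" and i==1: pass
        roi[max(0,c[1]-w):c[1]+w,max(0,c[0]-w):c[0]+w]=1
        if k=="old": m=cv2.morphologyEx((m&roi).astype(np.uint8),cv2.MORPH_OPEN,np.ones((3,3)))
        h,a=blob(m&roi if k!="old" else m,np.array(c)); v.append((F[n],h))
        cv2.polylines(dbg[n],[h.astype(int)],True,(0,255,0),1)
    g=ray_at(F["top"],S[k][0],.02); yaw=.12 if k=="new" else -.08
    for lab,vv,fz in(("both",v,None),("top",v[:1],0. if k in("new","old") else .014),):
        p,e=fit(k,vv,[*g[:2],.01,yaw],fz); print(k,lab,np.round(p,4),"rms px %.2f"%e)
        if lab=="both": out[k]=p.tolist()
        if lab=="both":
            for f,n in((F["top"],"top"),(F["side"],"side")): cv2.polylines(dbg[n],[cv2.convexHull(proj(f,place(k,p)).astype(np.float32)).astype(int)],True,(255,0,255),1)
import json; json.dump(out,open("fit.json","w"))
o=out["old"]
for k in("cup","oblong","square","round"): print(k,"in board",np.round(R.from_euler("z",-o[3]).apply(np.array(out[k][:3])-o[:3]),4))
a=cv2.resize(dbg["top"][80:340,130:470],None,fx=1.5,fy=1.5); b=dbg["side"][150:330,170:490]
cv2.imwrite("pics/dbg.png",np.vstack([a[:,:510],cv2.copyMakeBorder(b,0,0,0,510-320,0)]))
E
python3 m.py
```

```text
cup both [ 0.4846  0.1826  0.0102 -0.3967] rms px 1.03
cup top [0.4846 0.1814 0.01   1.5216] rms px 1.46
oblong both [ 0.4703  0.0899  0.0121 -0.1835] rms px 0.47
oblong top [ 0.4706  0.0895  0.01   -0.1826] rms px 0.55
square both [ 0.4594 -0.002   0.0134 -0.21  ] rms px 0.43
square top [ 0.4598 -0.0021  0.0029 -0.2078] rms px 0.31
round both [ 0.45   -0.088   0.0132  0.0702] rms px 0.35
round top [ 0.4503 -0.088   0.01   -0.1128] rms px 0.21
new both [ 0.6435 -0.0232 -0.001   0.1255] rms px 0.44
new top [ 0.6437 -0.0232  0.015   0.126 ] rms px 0.43
old both [ 0.4568  0.0223  0.0498 -0.1341] rms px 12.77
old top [ 0.4474  0.0252  0.0064 -0.1343] rms px 23.45
cup in board [ 0.0062  0.1626 -0.0396]
oblong in board [ 0.0044  0.0688 -0.0376]
square in board [ 0.0059 -0.0237 -0.0364]
round in board [ 0.008  -0.1102 -0.0366]
```

View pics/dbg.png

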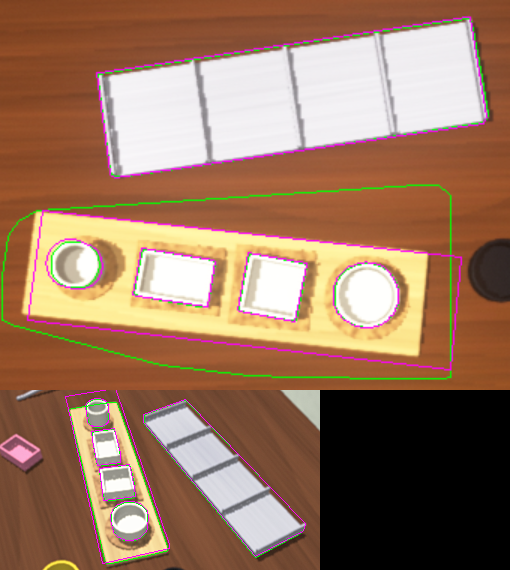

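Call:
move_arm(gripper=[1,1,1,1,1,1,1,1], linear=[[3,0,0],[3,0,0],[3,0,0],[3,0,0],[0,-4,0],[0,-4,0],[0,-4,0],[0,-4,0]], twist=[-8,-8,-8,-8,-8,-8,-8,-8], squeeze=40)

```text
clock: 1.0
position: [0.1463, -0.4625, 0.2312]
tool_rot: [-3.141, -0.0, 1.419]
force: [0.1, -2.0, 0.7]
grip_width: 0.0854
finger_force: 0.0
```

```bash
cat > go.py <<'E'
import sys,numpy as np; from workcell import monitor
from scipy.spatial.transform import Rotation as R
s=monitor.observe(); t=np.array([float(v) for v in sys.argv[1:4]]); yaw=float(sys.argv[4])
A=R.from_euler("xyz",s["tool_rot"]); y0=s["tool_rot"][2]
tw=-np.degrees((yaw-y0+np.pi)%(2*np.pi)-np.pi)
d=t-s["position"]; B=R.from_euler("xyz",[np.pi,0,yaw])
print("pos",np.round(s["position"],4),"rot",np.round(s["tool_rot"],4),"w",s["grip_width"],"F",np.round(s["force"],1),"grip",s["finger_force"],"t",s["clock"])
print("twist deg %.1f"%tw,"shift cm now-axes",np.round(A.inv().apply(d)*100,2),"after twist",np.round(B.inv().apply(d)*100,2))
E
python3 go.py .45 -.088 .10 1.571
```

```text
pos [ 0.1463 -0.4625  0.2312] rot [-3.1413e+00 -1.0000e-04  1.4187e+00] w 0.08539535955492963 F [ 0.1 -2.   0.7] grip 0.0 t 1.0
twist deg -8.7 shift cm now-axes [41.62 24.35 13.12] after twist [37.45 30.38 13.12]
```

Call:
move_arm(gripper=[1,1,1,1,1,1,1,1], linear=[[0,0,0],[0,4,0],[1,4,0],[2,4,0],[3,4,0],[3,4,0],[3,4,0],[4,3,0]], twist=[-8.5,0,0,0,0,0,0,0])

```text
clock: 1.8
position: [0.4209, -0.3057, 0.2312]
tool_rot: [3.141, 0.0, 1.56]
force: [0.2, -0.3, 0.8]
grip_width: 0.086
finger_force: 0.0
```

Call:
move_arm(gripper=[1,1,1,1,1,1,1,1], linear=[[4,3,0],[4,0,0],[4,0,1],[4,0,3],[3,0,3],[2,0,3],[0,0,0],[0,0,0]], twist=[0,0,0,0,0,0,0,0])

```text
clock: 2.6
position: [0.4512, -0.097, 0.1312]
tool_rot: [-3.141, -0.0, 1.561]
force: [0.2, -0.4, 0.4]
grip_width: 0.0857
finger_force: 0.0
```

```bash
python3 go.py .45 -.088 .06 1.571; python3 - <<'E'
from workcell import viewer; import cv2
f=viewer.grab_frame("wrist"); cv2.imwrite("pics/w1.png",f["img"][:,:,::-1]); print(f["eye"],f["rotation"],f["K"][0,0])
E
```

```text
pos [ 0.4512 -0.097   0.1312] rot [-3.1406e+00 -1.0000e-04  1.5611e+00] w 0.08569844034758249 F [ 0.2 -0.4  0.4] grip 0.0 t 2.6
twist deg -0.6 shift cm now-axes [ 0.9  -0.12  7.12] after twist [ 0.9  -0.11  7.12]
[ 0.45123838 -0.019817    0.27353636] [-0.30663968  0.00171406 -0.00951527] 358.3348396470981
```

View pics/w1.png

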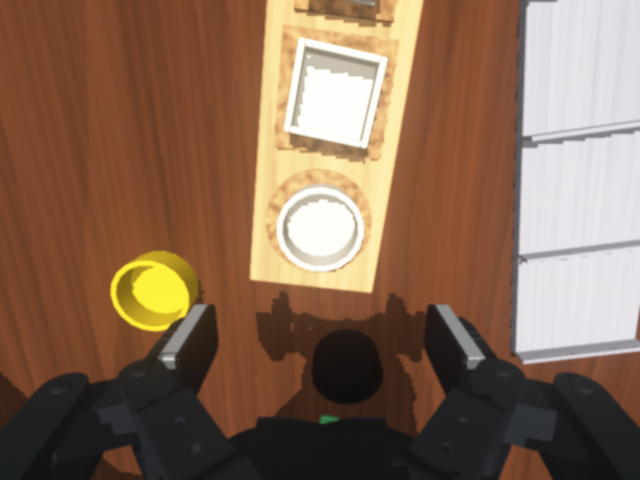

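```bash
python3 - <<'E'
from h import *; from workcell import viewer; import json
f=viewer.grab_frame("wrist"); t=viewer.grab_frame("top"); o=json.load(open("fit.json"))
print("round rim",ray_at(f,(320,228),.0395)[:2], "proj",proj(f,[np.array(o["round"][:3])+[0,0,.026]]))
print("yellow",ray_at(t,(417,371),.015)[:2],"black",ray_at(t,(464,260),.015)[:2])
hsv=cv2.cvtColor(f["img"],cv2.COLOR_RGB2HSV).astype(int); m=(hsv[...,1]<60)&(hsv[...,2]>85)
for k,c in(("round",(320,228)),("square",(336,92))):
    roi=np.zeros(m.shape,bool); roi[c[1]-62:c[1]+62,c[0]-62:c[0]+62]=1
    h,a=blob(m&roi,np.array(c)); print(k,fit(k,[(f,h)],o[k]))
E
```

```text
round rim [ 0.45013888 -0.08711668] proj [[319.75649617 229.13969798]]
yellow [ 0.31858651 -0.14581841] black [ 0.47187029 -0.21771192]
round (array([ 0.44944473, -0.08886726,  0.01240134, -0.75226994]), np.float64(0.3593745318247363))
square (array([ 0.45903769, -0.00202615,  0.01229513, -0.21378909]), np.float64(0.3614987582942903))
```

Call:
move_arm(gripper=[1,1,1,1,1,1,1,1], linear=[[0.9,-0.1,2],[0,0,3],[0,0,3],[0,0,2],[0,0,1],[0,0,0.9],[0,0,0],[0,0,0]], twist=[0,0,0,0,0,0,0,0])

```text
clock: 3.55
position: [0.4507, -0.0883, 0.013]
tool_rot: [3.141, 0.0, 1.56]
force: [-0.4, 0.4, 0.5]
grip_width: 0.0853
finger_force: 0.0
```

Call:
move_arm(gripper=[0.5,0.5,0.5,0.5,0.5,0.5,0.5,0.5], linear=[[0,0,0],[0,0,0],[0,0,0],[0,0,0],[0,0,0],[0,0,0],[0,0,0],[0,0,0]], twist=[0,0,0,0,0,0,0,0])

```text
clock: 4.35
position: [0.4506, -0.0883, 0.0133]
tool_rot: [3.14, 0.001, 1.56]
force: [-4.2, 1.9, 22.4]
grip_width: 0.0579
finger_force: 38.1
```

```bash
python3 go.py .45 -.088 .06 1.571; python3 - <<'E'
from workcell import viewer; import cv2
f=viewer.grab_frame("wrist"); g=viewer.grab_frame("side")
cv2.imwrite("pics/w2.png",cv2.vconcat([f["img"][200:480,:,::-1].copy(),cv2.resize(g["img"][200:340,180:500,::-1],(640,280))]))
E
```

```text
pos [ 0.4506 -0.0883  0.0133] rot [3.1405e+00 5.0000e-04 1.5596e+00] w 0.05790478157870379 F [-4.2  1.9 22.4] grip 38.05349903355818 t 4.35
twist deg -0.7 shift cm now-axes [ 0.02 -0.06 -4.67] after twist [ 0.03 -0.06 -4.67]
```

View pics/w2.png

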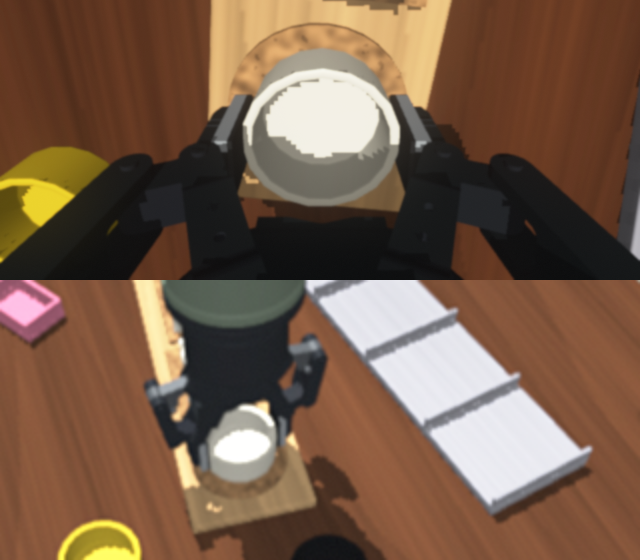

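Call:
move_arm(gripper=[0.5,0.5,0.5,0.5,0.5,0.5,0.5,0.5], linear=[[0,0,-0.5],[0,0,-1],[0,0,-2],[0,0,-2],[0,0,-2],[0,0,-1],[0,0,0],[0,0,0]], twist=[0,0,0,0,0,0,0,0])

```text
clock: 5.25
position: [0.4501, -0.0883, 0.097]
tool_rot: [-3.141, 0.0, 1.56]
force: [0.4, -0.9, -1.6]
grip_width: 0.058
finger_force: 43.2
```

```bash
python3 go.py .6266 .1107 .06 1.571
```

```text
pos [ 0.4501 -0.0883  0.097 ] rot [-3.1415e+00  1.0000e-04  1.5598e+00] w 0.05796704435898235 F [ 0.4 -0.9 -1.6] grip 43.159306208544876 t 5.25
twist deg -0.6 shift cm now-axes [20.09 17.43  3.7 ] after twist [19.89 17.65  3.7 ]
```

Call:
move_arm(gripper=[0.5,0.5,0.5,0.5,0.5,0.5,0.5,0.5], linear=[[1.1,1,0],[3,2.6,0],[3,2.6,0],[3.4,3,0],[3.4,3,0],[3,2.6,0],[2.1,1.7,0],[1.1,0.9,0]], twist=[0,0,0,0,0,0,0,0])

```text
clock: 6.05
position: [0.6271, 0.115, 0.0959]
tool_rot: [-3.141, -0.001, 1.563]
force: [-1.7, -1.2, -1.2]
grip_width: 0.0579
finger_force: 43.2
```

Call:
move_arm(gripper=[0.5,0.5,0.5,0.5,0.5,0.5,0.5,0.5], linear=[[0,0,1],[0,0,2],[0,0,2],[0,0,1],[0,0,0.5],[0,0,0.5],[0,0,0],[0,0,0]], twist=[0,0,0,0,0,0,0,0])

```text
clock: 6.85
position: [0.6267, 0.1111, 0.0278]
tool_rot: [3.141, -0.0, 1.56]
force: [0.6, 0.5, -0.7]
grip_width: 0.0578
finger_force: 43.2
```

```bash
python3 go.py .6266 .1107 .01 1.571; python3 - <<'E'
from workcell import viewer; import cv2
f=viewer.grab_frame("top"); g=viewer.grab_frame("side")
cv2.imwrite("pics/p1.png",cv2.vconcat([cv2.resize(f["img"][80:220,180:500,::-1],(640,280)),cv2.resize(g["img"][140:300,240:560,::-1],(640,320))]))
E
```

```text
pos [0.6267 0.1111 0.0278] rot [ 3.141e+00 -2.000e-04  1.560e+00] w 0.057758683103910705 F [ 0.6  0.5 -0.7] grip 43.159385634062346 t 6.85
twist deg -0.6 shift cm now-axes [-0.04 -0.01  1.78] after twist [-0.04 -0.01  1.78]
```

View pics/p1.png

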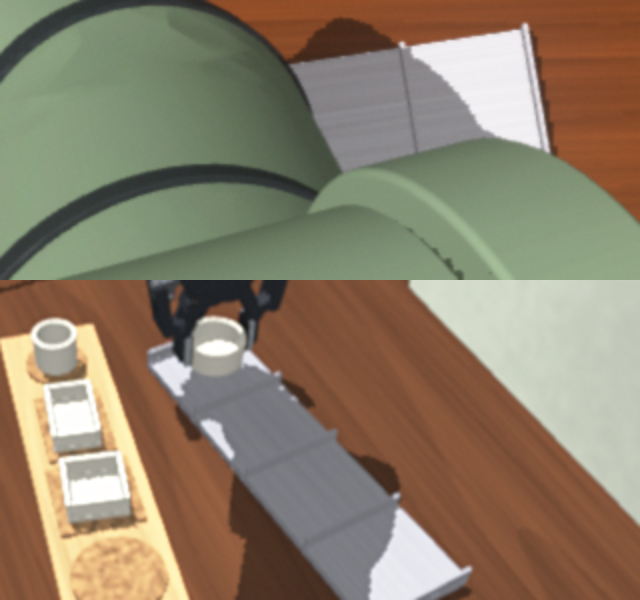

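Call:
move_arm(gripper=[0.5,0.5,0.5,0.5,0.5,0.5,0.5,0.5], linear=[[0,0,0.7],[0,0,0.4],[0,0,0.3],[0,0,0.2],[0,0,0.1],[0,0,0.1],[0,0,0],[0,0,0]], twist=[0,0,0,0,0,0,0,0])

```text
clock: 7.75
position: [0.6264, 0.1111, 0.0095]
tool_rot: [3.142, -0.0, 1.56]
force: [-3.7, 0.6, 2.7]
grip_width: 0.058
finger_force: 43.5
```

Contact just made; release and retreat.

Call:
move_arm(gripper=[0.75,0.8,0.9,1,1,1,1,1], linear=[[0,0,0],[0,0,0],[0,0,0],[0,0,0],[0,0,0],[0,0,-1],[0,0,-3],[0,0,-4]], twist=[0,0,0,0,0,0,0,0])

```text
clock: 8.55
position: [0.6255, 0.1109, 0.0895]
tool_rot: [-3.139, 0.0, 1.56]
force: [1.0, 0.3, 1.0]
grip_width: 0.0855
finger_force: 0.0
```

```bash
python3 go.py .459 -.002 .09 1.361
```

```text
pos [0.6255 0.1109 0.0895] rot [-3.1390e+00  4.0000e-04  1.5605e+00] w 0.08551760508275019 F [1.  0.3 1. ] grip 0.0 t 8.55
twist deg 11.4 shift cm now-axes [-11.47 -16.53   0.  ] after twist [-14.51 -13.93  -0.05]
```

Call:
move_arm(gripper=[1,1,1,1,1,1,1,1], linear=[[0,0,-1],[0,0,0],[-3,-2.9,0],[-3.5,-3.5,0],[-3.5,-3.5,0],[-3,-3,0],[-1.5,-1,0],[0,0,0]], twist=[5.7,5.7,0,0,0,0,0,0])

```text
clock: 9.35
position: [0.4588, -0.0038, 0.1001]
tool_rot: [3.141, 0.001, 1.359]
force: [0.2, 1.3, -0.1]
grip_width: 0.0855
finger_force: 0.0
```

```bash
python3 go.py .459 -.002 .013 1.361; python3 - <<'E'
from h import *; from workcell import viewer; import json
f=viewer.grab_frame("wrist"); o=json.load(open("fit.json"))
hsv=cv2.cvtColor(f["img"],cv2.COLOR_RGB2HSV).astype(int); m=(hsv[...,1]<60)&(hsv[...,2]>85)
for k in("square","oblong","cup"):
    P=proj(f,place(k,o[k])); c=P.mean(0); print(k,c)
    lo=np.maximum(P.min(0)-14,0).astype(int); hi=(P.max(0)+14).astype(int)
    roi=np.zeros(m.shape,bool); roi[lo[1]:hi[1],lo[0]:hi[0]]=1
    try:
        h,a=blob(m&roi,c); print(fit(k,[(f,h)],o[k]))
    except Exception as e: print(e)
E
```

```text
pos [ 0.4588 -0.0038  0.1001] rot [3.1415e+00 1.4000e-03 1.3590e+00] w 0.08546560772014872 F [ 0.2  1.3 -0.1] grip 0.0 t 9.35
twist deg -0.1 shift cm now-axes [ 0.2  -0.02  8.71] after twist [ 0.18 -0.02  8.71]
square [322.59598415 246.84553079]
(array([ 0.45883745, -0.00292704,  0.01074891, -0.21409804]), np.float64(0.2964556542690439))
oblong [307.45127873  90.27685946]
(array([ 0.46948117,  0.08919031,  0.0104058 , -0.18944834]), np.float64(0.3522961311455999))
cup [ 293.0831588  -122.74192139]
(array([ 0.47153646,  0.08213333,  0.0834894 , -0.3122273 ]), np.float64(9.479166873565179))
```

Call:
move_arm(gripper=[1,1,1,1,1,1,1,1], linear=[[0.1,0,1.5],[0,0,2.5],[0,0,2.5],[0,0,1.4],[0,0,0.8],[0,0,0],[0,0,0],[0,0,0]], twist=[0,0,0,0,0,0,0,0])

```text
clock: 10.2
position: [0.4611, -0.0008, 0.013]
tool_rot: [3.14, -0.0, 1.361]
force: [0.7, -0.1, -0.4]
grip_width: 0.0853
finger_force: 0.0
```

Call:
move_arm(gripper=[0.45,0.45,0.45,0.45,0.45,0.45,0.45,0.45], linear=[[0,0,0],[0,0,0],[0,0,0],[0,0,0],[0,0,0],[0,0,0],[0,0,0],[0,0,0]], twist=[0,0,0,0,0,0,0,0])

```text
clock: 11.0
position: [0.4608, -0.0009, 0.0128]
tool_rot: [3.141, -0.0, 1.361]
force: [-2.0, -0.7, 11.5]
grip_width: 0.0531
finger_force: 40.4
```

Call:
move_arm(gripper=[0.45,0.45,0.45,0.45,0.45,0.45,0.45,0.45], linear=[[0,0,-0.5],[0,0,-1],[0,0,-2],[0,0,-2],[0,0,-2],[0,0,-1],[0,0,0],[0,0,0]], twist=[0,0,0,0,0,0,0,0])

```text
clock: 11.8
position: [0.4604, -0.001, 0.097]
tool_rot: [-3.142, 0.0, 1.361]
force: [0.0, -0.3, -1.7]
grip_width: 0.0535
finger_force: 43.1
```

```bash
python3 go.py .6379 .0214 .03 1.696
```

```text
pos [ 0.4604 -0.001   0.097 ] rot [-3.1416e+00  1.0000e-04  1.3609e+00] w 0.05349760831148884 F [ 0.  -0.3 -1.7] grip 43.146903086453676 t 11.8
twist deg -19.2 shift cm now-axes [ 5.89 16.9   6.7 ] after twist [1.000e-02 1.789e+01 6.700e+00]
```

Call:
move_arm(gripper=[0.45,0.45,0.45,0.45,0.45,0.45,0.45,0.45], linear=[[0,0,0],[0,0,0],[0,0,0],[0.1,2.4,0],[0,4,0],[0,5,0],[0,4,0],[0,2.5,0]], twist=[-6.4,-6.4,-6.4,0,0,0,0,0])

```text
clock: 12.6
position: [0.6398, 0.023, 0.0956]
tool_rot: [-3.141, -0.0, 1.696]
force: [-0.9, 0.2, -1.2]
grip_width: 0.0532
finger_force: 43.1
```

Call:
move_arm(gripper=[0.45,0.45,0.45,0.45,0.45,0.45,0.45,0.45], linear=[[0,0,0],[0,0,1],[0,0,2],[0,0,2],[0,0,1],[0,0,0.5],[0,0,0],[0,0,0]], twist=[0,0,0,0,0,0,0,0])

```text
clock: 13.4
position: [0.6382, 0.0226, 0.0329]
tool_rot: [3.141, 0.0, 1.696]
force: [-0.5, 0.8, -0.7]
grip_width: 0.0531
finger_force: 43.1
```

```bash
python3 go.py .6379 .0214 .0088 1.696
```

```text
pos [0.6382 0.0226 0.0329] rot [3.1409 0.     1.6963] w 0.053138828734132885 F [-0.5  0.8 -0.7] grip 43.126523829996586 t 13.4
twist deg 0.0 shift cm now-axes [-0.11 -0.05  2.41] after twist [-0.11 -0.04  2.41]
```

Call:
move_arm(gripper=[0.45,0.45,0.45,0.45,0.45,0.45,0.45,0.45], linear=[[0,0,1],[0,0,0.6],[0,0,0.4],[0,0,0.2],[0,0,0.1],[0,0,0.1],[0,0,0],[0,0,0]], twist=[0,0,0,0,0,0,0,0])

```text
clock: 14.2
position: [0.638, 0.0225, 0.0089]
tool_rot: [3.142, 0.0, 1.696]
force: [-4.4, -0.1, 7.3]
grip_width: 0.0532
finger_force: 44.2
```

Call:
move_arm(gripper=[0.7,0.75,0.85,1,1,1,1,1], linear=[[0,0,0],[0,0,0],[0,0,0],[0,0,0],[0,0,0],[0,0,-1],[0,0,-4],[0,0,-4]], twist=[0,0,0,0,0,0,0,0])

```text
clock: 15.0
position: [0.6374, 0.0227, 0.0995]
tool_rot: [-3.14, -0.0, 1.697]
force: [0.3, -1.8, 0.9]
grip_width: 0.0854
finger_force: 0.0
```

```bash
python3 go.py .4698 .0895 .1 1.385
```

```text
pos [0.6374 0.0227 0.0995] rot [-3.1402e+00 -4.0000e-04  1.6966e+00] w 0.08544111644259879 F [ 0.3 -1.8  0.9] grip 0.0 t 15.0
twist deg 17.9 shift cm now-axes [  8.73 -15.79  -0.03] after twist [  3.47 -17.71  -0.05]
```

Call:
move_arm(gripper=[1,1,1,1,1,1,1,1], linear=[[0,0,0],[0,0,0],[0,0,0],[0.7,-3.5,0],[0.8,-4,0],[0.8,-4,0],[0.7,-3.7,0],[0.4,-2.5,0]], twist=[6,6,5.9,0,0,0,0,0])

```text
clock: 15.8
position: [0.4683, 0.0896, 0.0991]
tool_rot: [3.141, -0.0, 1.385]
force: [0.1, 0.9, -0.5]
grip_width: 0.0852
finger_force: 0.0
```

Call:
move_arm(gripper=[1,1,1,1,1,1,1,1], linear=[[0,0,0],[0,0,1],[0,0,2.5],[0,0,1],[0,0,0.5],[0,0,0],[0,0,0],[0,0,0]], twist=[0,0,0,0,0,0,0,0])

```text
clock: 16.6
position: [0.4708, 0.0888, 0.0489]
tool_rot: [3.141, -0.0, 1.384]
force: [0.2, 0.1, -0.6]
grip_width: 0.0856
finger_force: 0.0
```

```bash
python3 go.py .4698 .0895 .014 1.385
```

```text
pos [0.4708 0.0888 0.0489] rot [ 3.1408e+00 -3.0000e-04  1.3835e+00] w 0.08556457679849691 F [ 0.2  0.1 -0.6] grip 0.0 t 16.6
twist deg -0.1 shift cm now-axes [ 0.05 -0.11  3.49] after twist [ 0.05 -0.11  3.49]
```

Call:
move_arm(gripper=[1,1,1,1,1,1,1,1], linear=[[0,-0.1,1.5],[0,0,1],[0,0,0.6],[0,0,0.4],[0,0,0],[0,0,0],[0,0,0],[0,0,0]], twist=[0,0,0,0,0,0,0,0])

```text
clock: 17.4
position: [0.4696, 0.089, 0.0136]
tool_rot: [3.141, -0.0, 1.384]
force: [-0.6, 0.6, 0.2]
grip_width: 0.085
finger_force: 0.0
```

Call:
move_arm(gripper=[0.35,0.35,0.35,0.35,0.35,0.35,0.35,0.35], linear=[[0,0,0],[0,0,0],[0,0,0],[0,0,0],[0,0,0],[0,0,0],[0,0,0],[0,0,0]], twist=[0,0,0,0,0,0,0,0])

```text
clock: 18.2
position: [0.4695, 0.089, 0.0135]
tool_rot: [3.141, 0.0, 1.384]
force: [-1.6, -0.1, 6.8]
grip_width: 0.0434
finger_force: 40.6
```

Call:
move_arm(gripper=[0.35,0.35,0.35,0.35,0.35,0.35,0.35,0.35], linear=[[0,0,-0.5],[0,0,-1],[0,0,-2],[0,0,-2],[0,0,-2],[0,0,-1],[0,0,0],[0,0,0]], twist=[0,0,0,0,0,0,0,0])

```text
clock: 19.0
position: [0.4693, 0.0888, 0.098]
tool_rot: [-3.142, 0.0, 1.384]
force: [-1.0, 0.3, -1.5]
grip_width: 0.0431
finger_force: 41.2
```

```bash
python3 go.py .6491 -.0678 .03 1.696
```

```text
pos [0.4693 0.0888 0.098 ] rot [-3.1415e+00  1.0000e-04  1.3837e+00] w 0.043080145315719146 F [-1.   0.3 -1.5] grip 41.24909866601229 t 19.0
twist deg -17.9 shift cm now-axes [-12.04  20.58   6.8 ] after twist [-17.79  15.89   6.8 ]
```

Call:
move_arm(gripper=[0.35,0.35,0.35,0.35,0.35,0.35,0.35,0.35], linear=[[0,0,0],[0,0,0],[0,0,0],[-3,2.7,0],[-4,3.6,0],[-4,3.6,0],[-4,3.6,0],[-2.8,2.4,0]], twist=[-6,-6,-5.9,0,0,0,0,0])

```text
clock: 19.8
position: [0.642, -0.0629, 0.0967]
tool_rot: [-3.14, 0.0, 1.695]
force: [-0.8, 1.7, -1.6]
grip_width: 0.0432
finger_force: 41.3
```

Call:
move_arm(gripper=[0.35,0.35,0.35,0.35,0.35,0.35,0.35,0.35], linear=[[0,0,0],[0,0,1],[0,0,2],[0,0,2],[0,0,1],[0,0,0.5],[0,0,0],[0,0,0]], twist=[0,0,0,0,0,0,0,0])

```text
clock: 20.6
position: [0.641, -0.06, 0.0339]
tool_rot: [3.141, 0.0, 1.697]
force: [0.4, 0.1, -0.4]
grip_width: 0.0433
finger_force: 41.4
```

```bash
python3 go.py .6491 -.0678 .0095 1.696
```

```text
pos [ 0.641  -0.06    0.0339] rot [3.1409 0.     1.6965] w 0.043309593806630485 F [ 0.4  0.1 -0.4] grip 41.400230303406715 t 20.6
twist deg 0.0 shift cm now-axes [-0.88  0.7   2.44] after twist [-0.88  0.7   2.44]
```

Call:
move_arm(gripper=[0.35,0.35,0.35,0.35,0.35,0.35,0.35,0.35], linear=[[-0.5,0.4,0],[-0.4,0.3,0],[0,0,0.8],[0,0,0.7],[0,0,0.5],[0,0,0.3],[0,0,0.1],[0,0,0]], twist=[0,0,0,0,0,0,0,0])

```text
clock: 21.4
position: [0.6484, -0.0681, 0.0096]
tool_rot: [-3.141, 0.0, 1.696]
force: [-6.7, -0.0, 10.1]
grip_width: 0.0436
finger_force: 42.8
```

Call:
move_arm(gripper=[0.35,0.6,0.7,0.85,1,1,1,1], linear=[[0,0,0],[0,0,0],[0,0,0],[0,0,0],[0,0,0],[0,0,-1],[0,0,-4],[0,0,-4]], twist=[0,0,0,0,0,0,0,0])

```text
clock: 22.2
position: [0.6483, -0.068, 0.1005]
tool_rot: [-3.14, -0.001, 1.697]
force: [0.1, -0.3, 0.8]
grip_width: 0.0854
finger_force: 0.0
```

```bash
python3 go.py .484 .181 .1 1.571
```

```text
pos [ 0.6483 -0.068   0.1005] rot [-3.1403e+00 -6.0000e-04  1.6966e+00] w 0.08541899362030134 F [ 0.1 -0.3  0.8] grip 0.0 t 22.2
twist deg 7.2 shift cm now-axes [ 26.77 -13.18   0.08] after twist [ 24.9  -16.43   0.05]
```

Call:
move_arm(gripper=[1,1,1,1,1,1,1,1], linear=[[0,0,0],[3.5,-2.3,0],[3.6,-2.4,0],[3.6,-2.4,0],[3.6,-2.4,0],[3.6,-2.4,0],[3.5,-2.3,0],[3.5,-2.2,0]], twist=[7.2,0,0,0,0,0,0,0])

```text
clock: 23.0
position: [0.4839, 0.1821, 0.1001]
tool_rot: [3.141, -0.0, 1.571]
force: [1.0, 1.2, -0.6]
grip_width: 0.0855
finger_force: 0.0
```

Call:
move_arm(gripper=[1,1,1,1], linear=[[0,0,0],[0,0,0],[0,0,0],[0,0,0]], twist=[0,0,0,0])

```text
clock: 23.4
position: [0.4855, 0.1797, 0.0994]
tool_rot: [3.141, 0.0, 1.569]
force: [-0.3, -0.4, -0.4]
grip_width: 0.0852
finger_force: 0.0
```

```bash
python3 go.py .484 .181 .02 1.571;  python3 - <<'E'
from h import *; from workcell import viewer; import json
f=viewer.grab_frame("wrist"); o=json.load(open("fit.json")); cv2.imwrite("pics/w3.png",f["img"][:,:,::-1])
hsv=cv2.cvtColor(f["img"],cv2.COLOR_RGB2HSV).astype(int); m=(hsv[...,1]<60)&(hsv[...,2]>70)
k="cup"; P=proj(f,place(k,o[k])); c=P.mean(0); print(k,c)
lo=np.maximum(P.min(0)-14,0).astype(int); hi=(P.max(0)+14).astype(int)
roi=np.zeros(m.shape,bool); roi[lo[1]:hi[1],lo[0]:hi[0]]=1
h,a=blob(m&roi,c); print(fit(k,[(f,h)],o[k]),fit(k,[(f,h)],o[k],.0135))
E
```

```text
pos [0.4855 0.1797 0.0994] rot [3.1414e+00 3.0000e-04 1.5688e+00] w 0.08523213274827117 F [-0.3 -0.4 -0.4] grip 0.0 t 23.4
twist deg -0.1 shift cm now-axes [ 0.13 -0.15  7.94] after twist [ 0.13 -0.15  7.94]
cup [320.8526937  249.05740769]
(array([ 0.4830098 ,  0.17688121,  0.01119107, -0.39576391]), np.float64(0.5903855220833069)) (array([ 0.48304023,  0.17779609,  0.01021793, -0.30867055]), np.float64(0.7381315640168348))
```

View pics/w3.png

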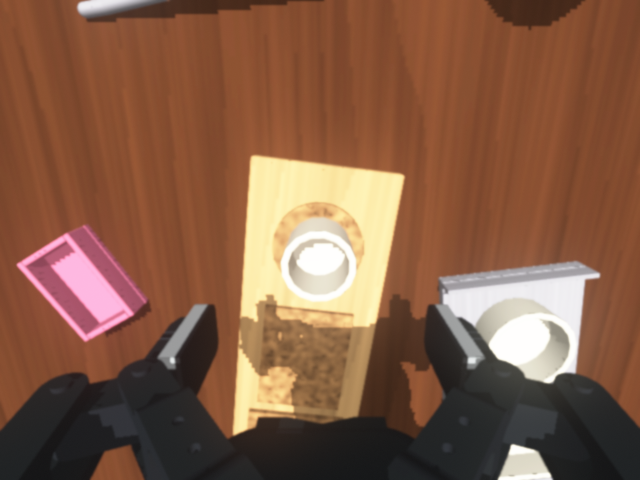

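Call:
move_arm(gripper=[1,1,1,1,1,1,1,1], linear=[[-0.1,-0.2,1.5],[0,0,2.5],[0,0,2],[0,0,1.2],[0,0,0.8],[0,0,0],[0,0,0],[0,0,0]], twist=[0,0,0,0,0,0,0,0])

```text
clock: 24.25
position: [0.4833, 0.1799, 0.02]
tool_rot: [3.141, -0.0, 1.57]
force: [-0.3, 0.2, -0.7]
grip_width: 0.0854
finger_force: 0.0
```

Call:
move_arm(gripper=[0.35,0.35,0.35,0.35,0.35,0.35,0.35,0.35], linear=[[0,0,0],[0,0,0],[0,0,0],[0,0,0],[0,0,0],[0,0,0],[0,0,0],[0,0,0]], twist=[0,0,0,0,0,0,0,0])

```text
clock: 25.05
position: [0.4831, 0.1798, 0.0198]
tool_rot: [3.141, -0.0, 1.57]
force: [-2.4, -0.7, 11.6]
grip_width: 0.0431
finger_force: 39.2
```

Call:
move_arm(gripper=[0.35,0.35,0.35,0.35,0.35,0.35,0.35,0.35], linear=[[0,0,-0.5],[0,0,-1],[0,0,-2],[0,0,-2],[0,0,-2],[0,0,-1],[0,0,0],[0,0,0]], twist=[0,0,0,0,0,0,0,0])

```text
clock: 25.85
position: [0.4828, 0.1795, 0.104]
tool_rot: [-3.141, 0.0, 1.57]
force: [0.1, -0.3, -1.6]
grip_width: 0.0424
finger_force: 40.7
```

```bash
python3 go.py .6604 -.1571 .04 1.571; python3 - <<'E'
from workcell import viewer; import cv2
f=viewer.grab_frame("wrist"); g=viewer.grab_frame("side")
cv2.imwrite("pics/w4.png",cv2.vconcat([f["img"][200:480,:,::-1].copy(),cv2.resize(g["img"][120:260,180:500,::-1],(640,280))]))
E
```

```text
pos [0.4828 0.1795 0.104 ] rot [-3.1414e+00  2.0000e-04  1.5703e+00] w 0.042392285499310504 F [ 0.1 -0.3 -1.6] grip 40.720612462610006 t 25.85
twist deg -0.0 shift cm now-axes [-33.65  17.78   6.4 ] after twist [-33.66  17.76   6.4 ]
```

View pics/w4.png

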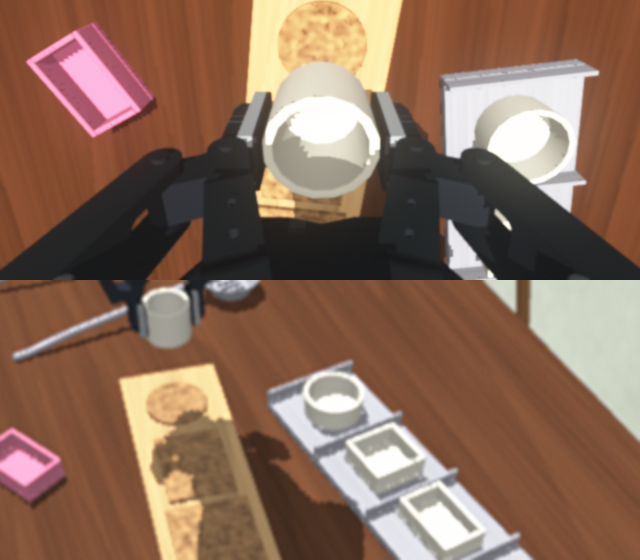

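Call:
move_arm(gripper=[0.35,0.35,0.35,0.35,0.35,0.35,0.35,0.35], linear=[[-1.5,0.8,0],[-3,1.6,0],[-3,1.6,0],[-3,1.6,0],[-3,1.6,0],[-3,1.6,0],[-3,1.6,0],[-3,1.6,0]], twist=[0,0,0,0,0,0,0,0])

```text
clock: 26.75
position: [0.6029, -0.0465, 0.1033]
tool_rot: [-3.14, -0.0, 1.571]
force: [-0.0, -0.2, -1.4]
grip_width: 0.0428
finger_force: 40.7
```

Call:
move_arm(gripper=[0.35,0.35,0.35,0.35,0.35,0.35,0.35,0.35], linear=[[-3,1.6,0],[-3,1.6,0],[-3,1.6,0],[-2,1,0],[0,0,0],[0,0,2],[0,0,2],[0,0,1]], twist=[0,0,0,0,0,0,0,0])

```text
clock: 27.55
position: [0.6596, -0.1544, 0.0518]
tool_rot: [-3.139, -0.001, 1.571]
force: [-0.3, 0.3, -0.7]
grip_width: 0.043
finger_force: 40.8
```

```bash
python3 go.py .6604 -.1571 .0158 1.571
```

```text
pos [ 0.6596 -0.1544  0.0518] rot [-3.1386e+00 -8.0000e-04  1.5713e+00] w 0.04304102253801395 F [-0.3  0.3 -0.7] grip 40.76782163232565 t 27.55
twist deg 0.0 shift cm now-axes [-0.27  0.09  3.6 ] after twist [-0.27  0.08  3.6 ]
```

Call:
move_arm(gripper=[0.35,0.35,0.35,0.35,0.35,0.35,0.35,0.35], linear=[[-0.1,0,0.5],[0,0,1.2],[0,0,0.5],[0,0,0.5],[0,0,0.3],[0,0,0],[0,0,0],[0,0,0]], twist=[0,0,0,0,0,0,0,0])

```text
clock: 28.35
position: [0.661, -0.1563, 0.0247]
tool_rot: [3.141, 0.0, 1.571]
force: [0.3, -0.6, 0.1]
grip_width: 0.043
finger_force: 40.8
```

```bash
python3 go.py .6604 -.1571 .0158 1.571
```

```text
pos [ 0.661  -0.1563  0.0247] rot [3.1411e+00 1.0000e-04 1.5706e+00] w 0.042993295112893175 F [ 0.3 -0.6  0.1] grip 40.7651468552649 t 28.35
twist deg -0.0 shift cm now-axes [-0.08 -0.06  0.89] after twist [-0.08 -0.06  0.89]
```

Call:
move_arm(gripper=[0.35,0.35,0.35,0.35,0.35,0.35,0.35,0.35], linear=[[0,0,0.3],[0,0,0.2],[0,0,0.2],[0,0,0.1],[0,0,0.1],[0,0,0],[0,0,0],[0,0,0]], twist=[0,0,0,0,0,0,0,0])

```text
clock: 29.15
position: [0.6607, -0.1563, 0.0159]
tool_rot: [-3.141, 0.0, 1.57]
force: [-5.5, 0.7, 10.4]
grip_width: 0.0428
finger_force: 41.7
```

Contact; release, rise and back off.

Call:
move_arm(gripper=[0.6,0.7,0.85,1,1,1,1,1], linear=[[0,0,0],[0,0,0],[0,0,0],[0,0,0],[0,0,0],[0,0,-2],[0,0,-4],[0,0,-4]], twist=[0,0,0,0,0,0,0,0])

```text
clock: 29.95
position: [0.6606, -0.156, 0.1175]
tool_rot: [-3.141, -0.0, 1.571]
force: [0.6, 0.5, 0.8]
grip_width: 0.0856
finger_force: 0.0
```

Call:
move_arm(gripper=[1,1,1,1,1,1,1,1], linear=[[-2,0,-2],[-3.5,-1,-2],[-3.5,-2,0],[-3.5,-3,0],[-3.5,-3,0],[-3.5,-3,0],[-3.5,-3,0],[-3.5,-3,0]], twist=[0,0,0,0,0,0,0,0])

```text
clock: 30.75
position: [0.4795, -0.4225, 0.1571]
tool_rot: [3.141, 0.001, 1.571]
force: [0.5, -0.0, 0.2]
grip_width: 0.0853
finger_force: 0.0
```

Call:
move_arm(gripper=[1,1,1,1,1,1,1,1], linear=[[-3,-3,0],[-3,-3,0],[-3,-3,0],[-3,-3,0],[0,0,0],[0,0,0],[0,0,0],[0,0,0]], twist=[0,0,0,0,0,0,0,0])

```text
clock: 31.55
position: [0.362, -0.5403, 0.1559]
tool_rot: [3.141, 0.0, 1.572]
force: [0.5, 0.6, -0.1]
grip_width: 0.0856
finger_force: 0.0
```

```bash
python3 - <<'E'
from h import *; from workcell import viewer; import json
F={n:viewer.grab_frame(n) for n in("top","side")}; o=json.load(open("fit.json"))["new"]; dbg={n:F[n]["img"][:,:,::-1].copy() for n in F}
g=lambda y:np.array([o[0]-np.sin(o[3])*y,o[1]+np.cos(o[3])*y,.01])
for k,y in(("cup",-.135),("oblong",-.045),("square",.045),("round",.135)):
    p=[*g(y),o[3]]
    for n in F: cv2.polylines(dbg[n],[cv2.convexHull(proj(F[n],place(k,p)).astype(np.float32)).astype(int)],True,(255,0,255),1)
cv2.imwrite("pics/end.png",cv2.vconcat([cv2.resize(dbg["top"][80:220,180:500],(640,280)),cv2.resize(dbg["side"][140:300,240:560],(640,320))]))
E
```

```text
(no output)
```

View pics/end.png

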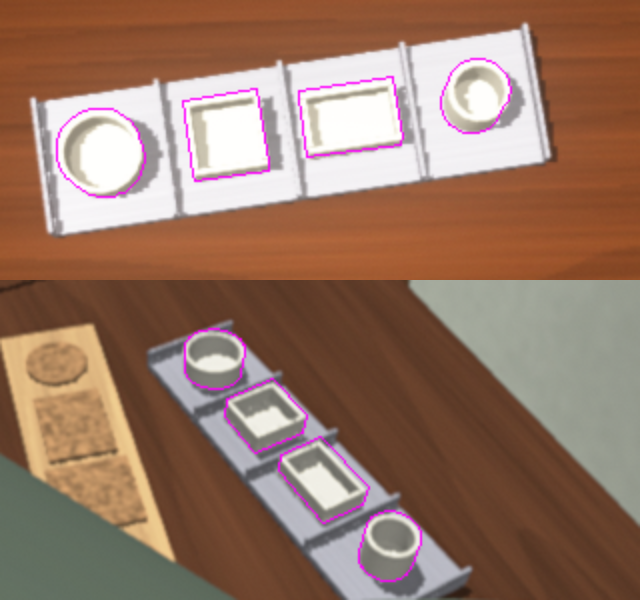

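The four dishes stand flat within 2 to 3 mm of the drawn target outlines: round, square, oblong and cup at (100,152), (227,135), (350,117) and (477,95) in the top crop. The gripper is clear of everything.

```bash
python3 -c "
from workcell import bot; print(bot.job_done())"
```

```text
the job is handed in; nothing more can be done
None
```

I moved all four dishes to the steel rack in mirrored order (round, square, oblong, cup from the left) and handed the job in at about 32 s; they looked upright and within 2–3 mm of centre, but no verdict was returned.

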